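Release the ratchet hold-down and lower it onto the wood

TASK

Set the ratchet hold-down on the wood offcut: press the pawl's thumb tab down until the pawl is clear of the teeth and stays out, then push the raised arm down past its teeth until its rubber foot bears on the wood. Only press and push with the fingertips: lift nothing, do not raise the arm, do not shift the wood, and leave the padlock, hex nut, spanner and G-clamp where they are.

Things in the scene. Friction and masses are not known exactly. Their poses are not given: they have to be found in the camera images.
- ratchet_base: Fixed plywood board of the hold-down, 160 (its x) x 290 (its y) x 15 mm; origin under its centre. Steel cheek plates (40 mm apart outside, tops at z = 100 mm) at x = 0 carry the arm's hinge (along x, at y = -30, z = 80 mm) and the pawl's pivot (along x, at y = -70, z = 35 mm). The arm reaches from its hinge toward the board's +y; the pawl's thumb tab sticks out toward -y.
- hold_arm (a joint): Angle of the arm above level, rad; starts at 0.74 to 0.83; 0 = level, rubber foot on the wood. Steel bar 20 x 14 mm in section with a toothed wheel (radius 48 mm, teeth 17 degrees apart) at the hinge. Stiff hinge (0.45 N m): with the pawl free it does not fall but stays where left, and sinks under about 2 to 4 N on its end. With the pawl in it sinks 0.1 rad at most, then a tooth catches.
- push_plate (a point): Middle of the top face of the ribbed black end plate of the arm, where it is pushed: plate 34 mm wide, 44 mm long, 14 mm thick, 140 mm from the hinge along the arm and 9 mm above the hinge line. z is normal to the plate (up when the arm is level), y points along the arm away from the hinge.
- rubber_foot (a point): Centre of the underside of the arm's round rubber foot (28 mm across), 110 mm from the hinge along the arm and 33 mm below the hinge line.
- pawl (a joint): Angle of the steel pawl, rad: 0 (start) = its nose is fully in the teeth and the arm cannot go down; it grows as the thumb tab is pressed down; from about 0.22 the nose is clear of the teeth; 0.42 = end stop. The pivot is stiff (about 2 N on the tab) and has no return spring: the pawl stays where it is left.
- pawl_tab (a point): Middle of the top face of the pawl's ribbed steel thumb tab (34 mm across, 28 mm long, 6 mm thick), 53 mm from the pawl's pivot toward the board's -y and 21 mm above it at the start; it sinks about 22 mm from start to end stop.
- wood_mid (a point): Centre of the loose wood offcut, 140 x 45 x 32 mm, 0.11 kg, lying flat on the base board under the rubber foot, its length (its y) across the board along the board's x. Its top is 47 mm above the work surface. It must stay there.
- padlock: Loose brass padlock, 61 x 40 x 17 mm, lying on the base board beside the hinge; origin under its middle. Leave alone.
- nut: Loose steel hex nut, 30 x 26 x 13 mm, on the base board in the corner near the thumb tab; origin under its middle. Leave alone.
- spanner: Loose spanner, 191 mm long, lying at the back of the bench on the left; origin under its middle. Leave alone.
- clamp_g: Loose green G-clamp, 135 x 95 x 19 mm, lying at the front of the bench on the right; origin under its middle. Leave alone.

How it is judged:
On the way, in this order (a step that is already met when the one before it is completed fails the run):
1. the pawl has been pressed clear of the teeth while the arm is still up (value of joint pawl above 0.25 rad and value of joint hold_arm above 0.65 rad), for 0.2 s.
2. the arm has been pushed down past its teeth until the foot is on the wood (value of joint hold_arm below 0.035 rad and contact force between hold_arm and wood_block above 0.2 N and value of joint pawl above 0.22 rad), for 0.2 s.
At the end, for the whole second after the job is handed in: The pawl is out of the teeth (joint above 0.22 rad), the arm is down and at rest within about 2 degrees of level with its rubber foot bearing on the wood (more than 0.2 N), and the wood lies flat on the board under the foot, within about 12 mm of where it lay (all of step 2 and value of joint hold_arm above -0.05 rad and x of wood_mid in the frame of ratchet_base between -0.02 and 0.02 m and y of wood_mid in the frame of ratchet_base between 0.063 and 0.097 m and angle between wood_mid's own z axis and vertical below 0.06 rad and velocity of joint hold_arm between -0.05 and 0.05 rad/s and linear speed of wood_block below 0.02 m/s); the robot touches nothing.
It fails at once if the arm is raised above its start (value of joint hold_arm above 0.93 rad).
It fails at once if the wood is lifted or shifted by more than 12 mm (distance of wood_mid from where it was at the start of the episode above 0.012 m).
It fails at once if the padlock is moved by more than 15 mm (distance of padlock from where it was at the start of the episode above 0.015 m).
It fails at once if the hex nut is moved by more than 15 mm (distance of nut from where it was at the start of the episode above 0.015 m).
It fails at once if the spanner or the G-clamp is moved by more than 15 mm (distance of any of spanner, clamp_g from where it was at the start of the episode above 0.015 m).
It also fails if it takes over 48 s, if anything falls off the work surface, if the arm or the gripper's body presses on something with over 40 N, if the wrist force passes 120 N, or if a joint passes its speed limit or range.

ROBOT

A 6-joint arm with a two-finger parallel gripper is mounted at the origin on the work surface; the furniture and walls round the work are solid. World frame = base frame: x ahead of the robot, y to its left, z up, the work surface at z = 0. Lengths are in m, angles in rad, forces in N, time in s.
With the tool pointing down it reaches from about 0.35 to 0.775 m from the base axis. Payload 7.3 kg.
Tool frame: the origin (TCP) lies on the centre line of the jaws, within the pads' length; the fingertips stand 11 mm ahead of it and the grasp point (between the pads) lies 8 mm behind it; y points along the fingers, z is the direction in which the jaws open and shut, and the axes are right-handed (so a half turn about y gives the same grasp; the last joint's range is limited). The gripper opens to 92 mm and grips with 3 to 60 N. Pads are 19 mm wide; open, the fingers measure 130 mm over their backs; the gripper's body (75 mm by 190 mm) begins 47 mm behind the grasp point.
Start: joints at [1.094, 0.342, 1.524, -0, 1.275, -0.146], TCP at [0.171, 0.497, 0.238] pointing down, gripper open.
Joint ranges: [-2.53, 2.53], [-0.77, 2.02], [0.04, 2.7], [-1, 4.14], [0.28, 2.66], [-3.11, 3.11]. Speed limits (rad/s): [2.57, 2.57, 3.14, 3.14, 3.14, 3.14].

INTERFACE

Orientations are given as [roll, pitch, yaw] about the fixed x, y, z axes, in that order (R = Rz(yaw) Ry(pitch) Rx(roll)).
In Python, from cell import robot, cams gives the robot as it stands.
- The arm moves only by the tool apply_moves, never from a script. Its argument "plan" is a list of rows, each a list of 7 numbers: the shift along the tool's x, y, z in m, then the turn, a rotation vector about the tool's x, y, z in degrees, then the gripper command: -1 is fully open, 1 is shut, values between are in proportion. A call has exactly 5 rows; each row is the pose to reach, as a shift and turn from the pose commanded when the call began, along the tool's axes at that moment; what a row does not reach only later rows make up. A row lasts 1/8 s, in which the tool goes at most 62.5 mm and 10.7 degrees, less where a joint would pass 70% of its speed; a pose out of reach is approached as far as the arm can. A call with a gripper value outside its range is refused whole. The fingers move at their own pace and stop on an object; "squeeze" is the grip in N (left out, the last holds). Time passes only in rows, so rows that repeat a pose let the fingers close, or fill a call up. It gives the time, the measured TCP pose, the force and the opening at its end, in the units of the state.
- robot.observe(): the state, without advancing time (a new reading comes with each control period).
- cams.read_camera(name): name is "side" or "top"; returns the picture (480x640x3 uint8, blue, green, red); there is no depth.
- cams.calibration(name): a dict with "fx", "fy", "cx", "cy" (pixels), "extrinsics" (4x4, takes a point from world to camera coordinates). Camera axes: x right, y up, looking along -z (the intrinsics and any distortion apply to the point x, -y, -z); pixel columns grow to the right and rows downward; lengths in m; the calibration is good to about 2 mm. A picture is of the moment at which its call begins. calibration takes no time and is no camera call.
- robot.hand_in(): hands the job in, once; it reports no verdict.
The state is a dict: "time": time; "qpos": joint angles; "qvel": joint speeds; "joint_efforts": joint torques, N m; "tool_pos": TCP position; "tool_rot": TCP orientation; "contact_force": force on the tool from outside, world axes, zero at the start; "torque": the same for the moment, N m; "opening": finger opening in m.
Only numpy, scipy, OpenCV 4.12 (cv2) and the standard library are available. Lean on these libraries where they do the work, as an engineer would, in place of code of your own. Each camera call takes 0.05 s, during which the arm holds its last target. There are 200 camera calls.

## Working session

There is one attempt and no reset: what is moved stays moved. The work goes in short steps, Python scripts to look and compute and a tool call to move; the robot and the scene stay as the last step left them, time stands still between calls to the robot, and variables do not carry over. Pictures are saved under pics/ and viewed, about 8 in all and at most 12, crops included, and the job is handed in when it is done.

Besides the shell and the picture viewer there is one more tool, called after "Call:" in YAML: its name, and indented under it one key for each argument. apply_moves: Moves the arm, as the interface text tells. Its arguments: {"type":"object","properties":{"plan":{"type":"array","items":{"type":"array","items":{"type":"number"}}},"squeeze":{"type":"number"}},"required":["plan"]}

```bash
mkdir -p pics
python3 - <<'E'
from cell import robot,cams
import cv2,numpy as np
for n in ("side","top"):
    cv2.imwrite(f"pics/{n}0.png",cams.read_camera(n))
    c=cams.calibration(n);print(n,{k:np.round(v,3) if k!='d' else v for k,v in c.items()})
s=robot.observe();print(s)
E
```

```text
side {'fx': np.float64(478.604), 'fy': np.float64(478.604), 'cx': np.float64(316.294), 'cy': np.float64(247.277), 'extrinsics': array([[ 0.992, -0.126,  0.015, -0.559],
       [ 0.046,  0.466,  0.884, -0.029],
       [-0.118, -0.876,  0.468, -1.127],
       [ 0.   ,  0.   ,  0.   ,  1.   ]])}
top {'fx': np.float64(579.395), 'fy': np.float64(579.395), 'cx': np.float64(324.83), 'cy': np.float64(240.281), 'extrinsics': array([[ 0.025, -0.999,  0.022, -0.18 ],
       [ 0.994,  0.027,  0.109, -0.513],
       [-0.11 ,  0.019,  0.994, -1.392],
       [ 0.   ,  0.   ,  0.   ,  1.   ]])}
{'time': 0.1, 'qpos': array([ 1.09397842e+00,  3.42646568e-01,  1.52491912e+00, -8.94962110e-06,
        1.27539422e+00, -1.45994704e-01]), 'qvel': array([ 1.81599880e-03,  7.40312872e-04, -3.42335289e-03, -1.06824545e-03,
       -2.60501504e-05, -1.08429138e-03]), 'joint_efforts': array([ 1.06136962e-03, -4.32003629e+01, -2.44694334e+01,  7.18635810e-02,
        5.25584165e-02, -4.30656598e-05]), 'tool_pos': array([0.1703497 , 0.49622853, 0.23711864]), 'tool_rot': array([-1.57215028e+00,  1.90436386e-04, -3.30820718e-01]), 'contact_force': array([-0.46057026, -0.05501559, -0.26794164]), 'torque': array([-9.48193765e-06, -5.95749647e-03, -4.53606662e-02]), 'opening': 0.09158189673502001}
```

View pics/side0.png

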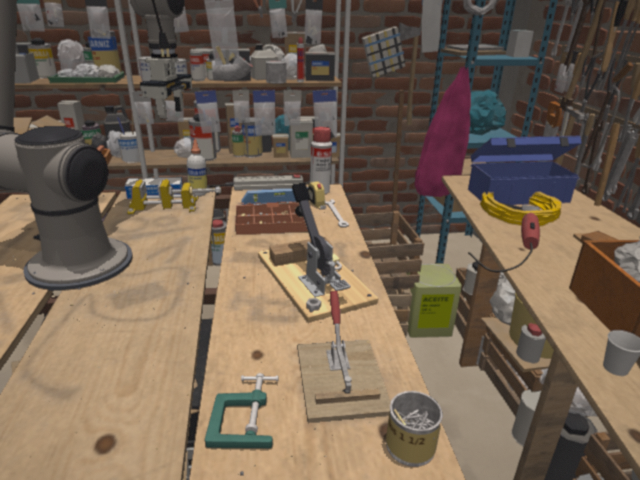

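View pics/top0.png

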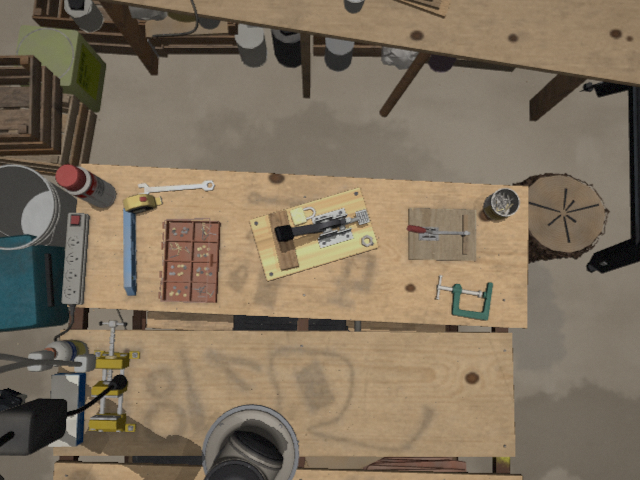

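The top view shows the board around (315,232), with the wood at (285,238), the arm end plate at (284,233) and the thumb tab at about (362,216). The nut is near (367,240). The board's +y points left in the picture. Next I'll look at enlarged crops.

Run:
```python
import cv2,numpy as np
t=cv2.imread("pics/top0.png")[175:290,240:390]
s=cv2.imread("pics/side0.png")[175:325,250:390]
a=cv2.resize(t,None,fx=5,fy=5,interpolation=cv2.INTER_CUBIC)
b=cv2.resize(s,None,fx=4,fy=4,interpolation=cv2.INTER_CUBIC)
cv2.imwrite("pics/t1.png",a);cv2.imwrite("pics/s1.png",b)
```

```text
(no output)
```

View pics/t1.png

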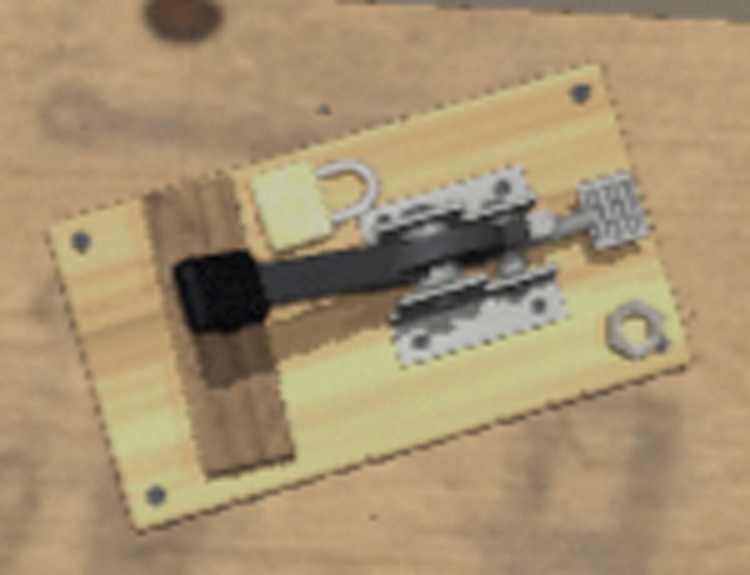

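View pics/s1.png

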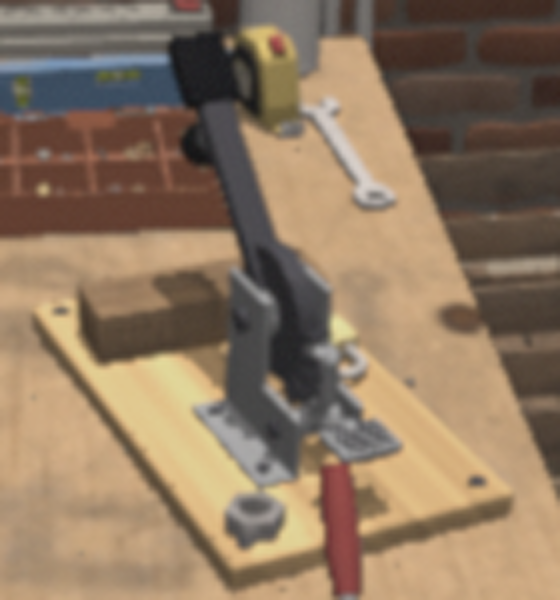

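The crops give these t1 positions: board corners (48,230), (600,63), (690,367) and (140,530), tab (612,209), plate (222,290). In s1 the tab is at about (362,438) and the plate at about (200,70). I'll turn these into positions and check them against the given geometry.

```bash
cat > geo.py <<'E'
import numpy as np
from cell import cams
def ray(n,uv):
    c=cams.calibration(n);E=np.array(c["extrinsics"]);R,t=E[:3,:3],E[:3,3]
    d=np.array([(uv[0]-c["cx"])/c["fx"],-(uv[1]-c["cy"])/c["fy"],-1.])
    return -R.T@t,R.T@d
def plane(n,uv,z):
    o,d=ray(n,uv);return o+d*(z-o[2])/d[2]
def tri(a,b):
    (o,d),(p,e)=ray("top",a),ray("side",b)
    k=np.linalg.lstsq(np.c_[d,-e],p-o,rcond=None)[0]
    x,y=o+d*k[0],p+e*k[1];return (x+y)/2,np.linalg.norm(x-y)
def T(u,v):return(240+(u-2)/5,175+(v-2)/5)
def S(u,v):return(250+(u-1.5)/4,175+(v-1.5)/4)
E
python3 - <<'E'
from geo import *
np.set_printoptions(precision=4,suppress=True)
C=np.array([plane("top",T(*p),.015) for p in[(48,230),(600,63),(690,367),(140,530)]])
print(C,np.linalg.norm(np.roll(C,-1,0)-C,axis=1))
o=C.mean(0);yb=(C[0]+C[3]-C[1]-C[2])[:2];yb/=np.linalg.norm(yb);xb=np.array([yb[1],-yb[0]])
print("origin",o,"yb",yb,"yaw",np.degrees(np.arctan2(-yb[1],-yb[0])))
S2=np.array([plane("side",S(*p),.015) for p in[(37,315),(512,497),(235,580)]]);print("side corners",S2)
def B(p):d=p[:2]-o[:2];return np.array([d@xb,d@yb,p[2]])
for n,a,b in[("tab",(612,209),(362,438)),("plate",(222,290),(200,70))]:
    p,g=tri(T(*a),S(*b));print(n,p,"board",B(p),"gap",g)
print("wood",B(plane("top",T(220,325),.047)),"nut",B(plane("top",T(636,328),.028)),"tab@56",B(plane("top",T(612,209),.056)))
for y,z in[(-.125,.056),(-.128,.056),(.063,.185),(.11,.089)]:print(y,z,o[:2]+y*yb)
E
```

```text
[[ 0.5633  0.022   0.015 ]
 [ 0.6557 -0.251   0.015 ]
 [ 0.5036 -0.2985  0.015 ]
 [ 0.4158 -0.0289  0.015 ]] [0.2882 0.1593 0.2835 0.156 ]
origin [ 0.5346 -0.1391  0.015 ] yb [-0.3152  0.949 ] yaw -71.62780908008233
side corners [[ 0.4208 -0.0396  0.015 ]
 [ 0.6561 -0.2569  0.015 ]
 [ 0.5084 -0.3116  0.015 ]]
tab [ 0.5767 -0.2552  0.0542] board [ 0.0033 -0.1234  0.0542] gap 0.0018274533012836449
plate [ 0.5152 -0.0739  0.18  ] board [0.0021 0.068  0.18  ] gap 0.0008176064751669129
wood [0.004  0.0751 0.047 ] nut [-0.0543 -0.12    0.028 ] tab@56 [ 0.0023 -0.1228  0.056 ]
-0.125 0.056 [ 0.574  -0.2577]
-0.128 0.056 [ 0.575  -0.2606]
0.063 0.185 [ 0.5148 -0.0793]
0.11 0.089 [ 0.5    -0.0347]
```

Everything agrees with the stated geometry. The board measures 286 x 158 mm, the tab is at board (3,-123,54) mm, the plate at (2,68,180) mm and the wood at (4,75) mm. Now I'll raise and shut the gripper, turn 53° to align with the board, and travel over.

Call:
apply_moves:
  plan:
    - [0.035, -0.03, -0.033, 0, 10, 0, 1]
    - [0.07, -0.06, -0.065, 0, 20, 0, 1]
    - [0.105, -0.07, -0.098, 0, 30, 0, 1]
    - [0.14, -0.08, -0.13, 0, 40, 0, 1]
    - [0.176, -0.08, -0.163, 0, 50, 0, 1]
  squeeze: 10

```text
time: 0.72
tool_pos: [0.2846, 0.284, 0.3183]
tool_rot: [-1.569, 0.0, -1.209]
contact_force: [0.6, 0.9, -0.3]
opening: 0.0463
```

```bash
cat > st.py <<'E'
from geo import *
from cell import robot
from scipy.spatial.transform import Rotation as Ro
import sys
np.set_printoptions(precision=4,suppress=True)
s=robot.observe();p=s["tool_pos"];R=Ro.from_euler("xyz",s["tool_rot"]).as_matrix()
print(s["time"],p,np.degrees(s["tool_rot"]),s["opening"],s["contact_force"],s["qpos"])
if len(sys.argv)>1:
    print("tool shift",R.T@(np.array(list(map(float,sys.argv[1:4])))-p))
    Rt=Ro.from_euler("xyz",[-90,0,-71.6],degrees=True).as_matrix()
    print("turn",np.degrees(Ro.from_matrix(R.T@Rt).as_rotvec()))
E
python3 st.py .577 -.258 .30
```

```text
0.725 [0.2846 0.284  0.3183] [-89.9209   0.0179 -69.2593] 0.04628537580623083 [ 0.583   0.8942 -0.342 ] [ 0.5931  0.0514  1.6704 -0.      1.4184  0.2312]
tool shift [0.6104 0.0182 0.0815]
turn [-0.0787  2.3407 -0.0195]
```

Call:
apply_moves:
  plan:
    - [0.055, 0, 0.008, 0, 2.5, 0, 1]
    - [0.11, 0, 0.015, 0, 2.5, 0, 1]
    - [0.165, 0, 0.022, 0, 2.5, 0, 1]
    - [0.22, 0, 0.03, 0, 2.5, 0, 1]
    - [0.275, 0, 0.037, 0, 2.5, 0, 1]

```text
time: 1.35
tool_pos: [0.4178, 0.0401, 0.3176]
tool_rot: [-1.571, 0.0, -1.247]
contact_force: [0.8, 0.3, 0.0]
opening: 0.0008
```

Call:
apply_moves:
  plan:
    - [0.055, 0, 0.006, 0, 0, 0, 1]
    - [0.11, 0, 0.012, 0, 0, 0, 1]
    - [0.165, 0, 0.018, 0, 0, 0, 1]
    - [0.22, 0, 0.025, 0, 0, 0, 1]
    - [0.275, 0, 0.03, 0, 0, 0, 1]

```text
time: 1.98
tool_pos: [0.5337, -0.211, 0.3172]
tool_rot: [-1.571, 0.001, -1.247]
contact_force: [1.7, 0.6, 1.0]
opening: 0.0008
```

```bash
python3 st.py .577 -.258 .13
```

```text
1.975 [ 0.5337 -0.211   0.3172] [-90.0132   0.0411 -71.4614] 0.0007725612009239205 [1.689  0.5574 1.0015] [-0.5102  0.3899  1.2345  0.0003  1.5179 -0.8338]
tool shift [0.0585 0.1872 0.0262]
turn [ 0.0132  0.1386 -0.0411]
```

Call:
apply_moves:
  plan:
    - [0.04, 0, 0.013, 0, 0, 0, 1]
    - [0.058, 0.03, 0.026, 0, 0, 0, 1]
    - [0.058, 0.08, 0.026, 0, 0, 0, 1]
    - [0.058, 0.13, 0.026, 0, 0, 0, 1]
    - [0.058, 0.18, 0.026, 0, 0, 0, 1]

```text
time: 2.6
tool_pos: [0.576, -0.2559, 0.1357]
tool_rot: [-1.571, 0.001, -1.247]
contact_force: [0.0, -1.1, 1.3]
opening: 0.0007
```

```bash
python3 st.py .577 -.258 .067
python3 - <<'E'
from cell import cams;import cv2,numpy as np
t=cams.read_camera("top")[165:285,260:420];s=cams.read_camera("side")[150:330,250:420]
a=cv2.resize(t,(640,480));b=cv2.resize(s,None,fx=3,fy=3)
cv2.imwrite("pics/t2.png",a[:, :]);cv2.imwrite("pics/s2.png",b)
E
```

```text
2.6 [ 0.576  -0.2559  0.1357] [-90.0254   0.0369 -71.4613] 0.0006552566035636715 [ 0.0075 -1.0768  1.2888] [-0.5397  0.6218  1.3519  0.0001  1.1687 -0.8633]
tool shift [0.0024 0.0686 0.0003]
turn [ 0.0254  0.1387 -0.0368]
```

View pics/s2.png

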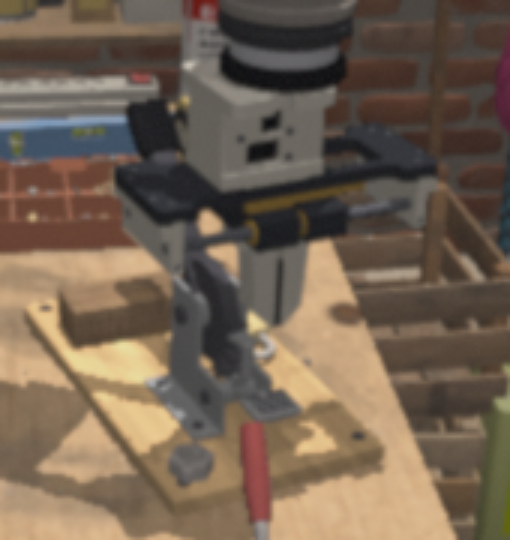

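The closed fingers hang over the tab, with the jaw axis across the board as planned. I'll descend to just above the tab, then press.

Call:
apply_moves:
  plan:
    - [0.005, 0.015, 0, 0, 0, 0, 1]
    - [0.005, 0.03, 0, 0, 0, 0, 1]
    - [0.005, 0.045, 0, 0, 0, 0, 1]
    - [0.005, 0.055, 0, 0, 0, 0, 1]
    - [0.005, 0.06, 0, 0, 0, 0, 1]

```text
time: 3.32
tool_pos: [0.5778, -0.2606, 0.0771]
tool_rot: [-1.571, 0.001, -1.247]
contact_force: [0.0, 0.7, 0.1]
opening: 0.0005
```

Call:
apply_moves:
  plan:
    - [0, 0.003, 0, 0, 0, 0, 1]
    - [0, 0.006, 0, 0, 0, 0, 1]
    - [0, 0.009, 0, 0, 0, 0, 1]
    - [0, 0.011, 0, 0, 0, 0, 1]
    - [0, 0.013, 0, 0, 0, 0, 1]

```text
time: 3.95
tool_pos: [0.5783, -0.2612, 0.0651]
tool_rot: [-1.57, -0.001, -1.247]
contact_force: [0.6, -1.4, 1.8]
opening: 0.0008
```

```bash
python3 st.py .577 -.260 .049
```

```text
3.95 [ 0.5783 -0.2612  0.0651] [-89.9589  -0.0718 -71.4538] 0.000753745115012175 [ 0.5755 -1.4255  1.7849] [-0.5449  0.7062  1.4075 -0.0003  1.0266 -0.8684]
tool shift [-0.0016  0.0161 -0.0008]
turn [-0.0412  0.1462  0.0718]
```

Call:
apply_moves:
  plan:
    - [0, 0.003, 0, 0, 0, 0, 1]
    - [0, 0.006, 0, 0, 0, 0, 1]
    - [0, 0.009, 0, 0, 0, 0, 1]
    - [0, 0.011, 0, 0, 0, 0, 1]
    - [0, 0.013, 0, 0, 0, 0, 1]

```text
time: 4.58
tool_pos: [0.5782, -0.2611, 0.0516]
tool_rot: [-1.57, -0.001, -1.247]
contact_force: [2.9, -5.0, 1.4]
opening: 0.0005
```

Call:
apply_moves:
  plan:
    - [0, 0.002, 0, 0, 0, 0, 1]
    - [0, 0.004, 0, 0, 0, 0, 1]
    - [0, 0.005, 0, 0, 0, 0, 1]
    - [0, 0.005, 0, 0, 0, 0, 1]
    - [0, 0.005, 0, 0, 0, 0, 1]

```text
time: 5.2
tool_pos: [0.5782, -0.2612, 0.0468]
tool_rot: [-1.57, -0.001, -1.247]
contact_force: [1.2, -5.0, 1.9]
opening: 0.0006
```

Call:
apply_moves:
  plan:
    - [0, 0, 0, 0, 0, 0, 1]
    - [0, -0.02, 0, 0, 0, 0, 1]
    - [0, -0.07, 0, 0, 0, 0, 1]
    - [0, -0.12, 0, 0, 0, 0, 1]
    - [0, -0.18, 0, 0, 0, 0, 1]

```text
time: 5.82
tool_pos: [0.5766, -0.2591, 0.2264]
tool_rot: [-1.574, 0.005, -1.247]
contact_force: [1.3, -0.8, -0.3]
opening: 0.0003
```

```bash
python3 st.py
python3 - <<'E'
from cell import cams;import cv2,numpy as np
s=cams.read_camera("side")[175:325,250:390]
cv2.imwrite("pics/s3.png",cv2.resize(s,None,fx=4,fy=4,interpolation=cv2.INTER_CUBIC))
E
```

```text
5.825 [ 0.5766 -0.2591  0.2264] [-90.1742   0.3065 -71.4287] 0.0003406377204424108 [ 1.2905 -0.7852 -0.2962] [-0.5441  0.5538  1.2141  0.0012  1.3797 -0.8684]
```

View pics/s3.png

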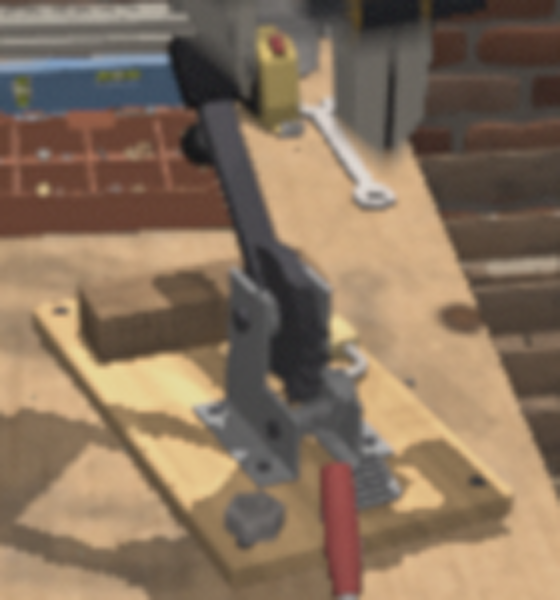

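The tab has sunk from row 438 to about row 480, so the pawl is swung well out. The arm is still up, and the nut and wood haven't moved. Next I'll rise and move over the end plate, where the measured plate position implies an arm angle of about 0.74 rad.

```bash
python3 st.py .5193 -.0852 .28
```

```text
5.875 [ 0.5795 -0.2609  0.2365] [-89.6119  -0.368  -71.4193] 0.0005003976913263387 [ 2.0089 -0.9385  6.708 ] [-0.5439  0.545   1.2016  0.001   1.3857 -0.8684]
tool shift [-0.1854 -0.0447 -0.0008]
turn [-0.3887  0.1819  0.3674]
```

Call:
apply_moves:
  plan:
    - [0, -0.05, 0, 0, 0, 0, 1]
    - [-0.045, -0.055, 0, 0, 0, 0, 1]
    - [-0.1, -0.055, 0, 0, 0, 0, 1]
    - [-0.15, -0.055, 0, 0, 0, 0, 1]
    - [-0.184, -0.055, 0, 0, 0, 0, 1]

```text
time: 6.5
tool_pos: [0.5176, -0.0834, 0.2808]
tool_rot: [-1.573, 0.003, -1.246]
contact_force: [0.4, 0.2, 0.6]
opening: 0.0006
```

Call:
apply_moves:
  plan:
    - [0, 0.01, 0, 0, 0, 0, 1]
    - [0, 0.025, 0, 0, 0, 0, 1]
    - [0, 0.04, 0, 0, 0, 0, 1]
    - [0, 0.055, 0, 0, 0, 0, 1]
    - [0, 0.065, 0, 0, 0, 0, 1]

```text
time: 7.12
tool_pos: [0.5191, -0.0867, 0.2151]
tool_rot: [-1.572, 0.001, -1.248]
contact_force: [0.4, -0.2, 0.3]
opening: 0.0005
```

```bash
python3 st.py .5187 -.0833 .192;  python3 - <<'E'
from cell import cams;import cv2,numpy as np
s=cams.read_camera("side")[150:300,230:400]
cv2.imwrite("pics/s4.png",cv2.resize(s,None,fx=4,fy=4,interpolation=cv2.INTER_CUBIC))
E
```

```text
7.125 [ 0.5191 -0.0867  0.2151] [-90.0826   0.0679 -71.4982] 0.0005100846317550575 [ 0.4406 -0.161   0.3297] [-0.3112  0.3646  1.5556  0.0001  1.2232 -0.6342]
tool shift [-0.0033  0.0231  0.0008]
turn [ 0.0826  0.1019 -0.0678]
```

View pics/s4.png

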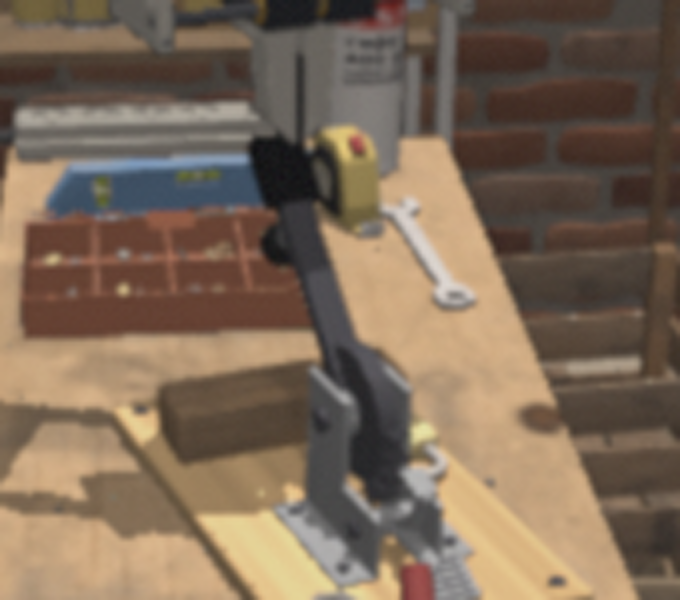

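The fingertips sit at the plate's upper edge in the view, around (290,145). I'll project the expected tip and plate points to confirm the tip is in front of the plate, not behind it.

Run:
```python
from geo import *;from cell import robot
import cv2
c=cams.calibration("side");E=np.array(c["extrinsics"])
def px(p):
    q=E[:3,:3]@p+E[:3,3];u=c["cx"]+c["fx"]*q[0]/-q[2];v=c["cy"]-c["fy"]*q[1]/-q[2]
    return np.round([(u-230)*4+1.5,(v-150)*4+1.5])
o=np.array([.537,-.1383]);yb=np.array([-.3152,.949])
xb=np.array([.949,.3152])
t=robot.observe()["tool_pos"]-[0,0,.011]
for a in(-.019,.019):
  for b in(-.0095,.0095): print("tip",px(t+np.r_[a*xb+b*yb,0]))
for th in(.74,.8):
 for r in(.118,.162):
  for a in(-.017,.017):
   y=-.03+r*np.cos(th)-.009*np.sin(th);z=.08+r*np.sin(th)+.009*np.cos(th)
   print(th,r,px(np.r_[o+y*yb+a*xb,z]))
im=cv2.imread("pics/s4.png")
print(im[120:170:6,270],'\n',im[120:170:6,300])
```

```text
tip [264. 148.]
tip [250. 137.]
tip [329. 138.]
tip [314. 127.]
0.74 0.118 [265. 209.]
0.74 0.118 [323. 200.]
0.74 0.162 [241. 137.]
0.74 0.162 [298. 129.]
0.8 0.118 [269. 204.]
0.8 0.118 [327. 195.]
0.8 0.162 [246. 130.]
0.8 0.162 [304. 121.]
[[ 84  90  93]
 [ 87  92  97]
 [ 90  96 101]
 [ 44  46  48]
 [ 22  20  21]
 [ 25  24  24]
 [ 26  24  25]
 [ 24  21  23]
 [ 23  20  22]] 
 [[48 51 51]
 [49 50 52]
 [51 53 55]
 [50 51 54]
 [36 39 43]
 [26 25 26]
 [22 21 20]
 [25 21 23]
 [25 24 24]]
```

The finger pixels overlap the plate at column 300, down to about row 144 where the plate edge would be at row 129. So the tip is in front of and above the plate. Contact should come at TCP z of about 0.189, so I'll descend gently.

Call:
apply_moves:
  plan:
    - [-0.001, 0.006, 0, 0, 0, 0, 1]
    - [-0.002, 0.012, 0, 0, 0, 0, 1]
    - [-0.003, 0.018, 0, 0, 0, 0, 1]
    - [-0.003, 0.023, 0, 0, 0, 0, 1]
    - [-0.003, 0.026, 0, 0, 0, 0, 1]

```text
time: 7.8
tool_pos: [0.5187, -0.0836, 0.1909]
tool_rot: [-1.57, -0.001, -1.247]
contact_force: [-0.6, -1.3, 4.3]
opening: 0.0004
```

Call:
apply_moves:
  plan:
    - [-0.002, 0.002, 0, 0, 0, 0, 1]
    - [-0.004, 0.004, 0, 0, 0, 0, 1]
    - [-0.006, 0.006, 0, 0, 0, 0, 1]
    - [-0.007, 0.008, 0, 0, 0, 0, 1]
    - [-0.009, 0.01, 0, 0, 0, 0, 1]

```text
time: 8.43
tool_pos: [0.5156, -0.0748, 0.1806]
tool_rot: [-1.571, 0.0, -1.247]
contact_force: [1.1, -0.6, 4.1]
opening: 0.0006
```

```bash
python3 st.py;  python3 - <<'E'
from cell import cams;import cv2,numpy as np
s=cams.read_camera("side")[150:300,230:400]
cv2.imwrite("pics/s5.png",cv2.resize(s,None,fx=4,fy=4,interpolation=cv2.INTER_CUBIC))
E
```

```text
8.425 [ 0.5156 -0.0748  0.1806] [-89.9833   0.0076 -71.452 ] 0.0006316042421380456 [ 1.0994 -0.5754  4.0948] [-0.2913  0.3883  1.6223  0.0003  1.1308 -0.6152]
```

View pics/s5.png

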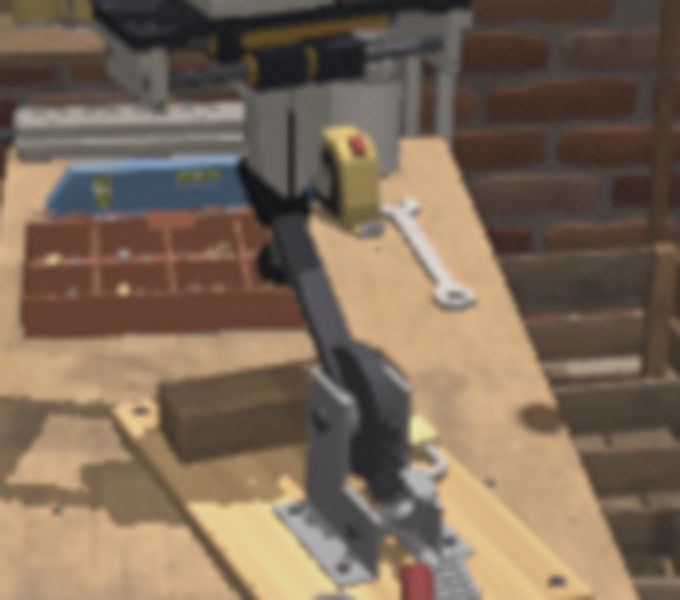

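The fingertips now rest on the plate, at (285,180), and the arm is sinking under about 4 N. I'll keep following the arc.

Call:
apply_moves:
  plan:
    - [-0.004, 0.004, 0, 0, 0, 0, 1]
    - [-0.008, 0.008, 0, 0, 0, 0, 1]
    - [-0.012, 0.012, 0, 0, 0, 0, 1]
    - [-0.015, 0.016, 0, 0, 0, 0, 1]
    - [-0.018, 0.021, 0, 0, 0, 0, 1]

```text
time: 9.1
tool_pos: [0.5097, -0.0577, 0.1594]
tool_rot: [-1.571, 0.0, -1.247]
contact_force: [1.6, -2.5, 1.2]
opening: 0.0004
```

Call:
apply_moves:
  plan:
    - [-0.003, 0.004, 0, 0, 0, 0, 1]
    - [-0.006, 0.008, 0, 0, 0, 0, 1]
    - [-0.008, 0.012, 0, 0, 0, 0, 1]
    - [-0.01, 0.016, 0, 0, 0, 0, 1]
    - [-0.012, 0.02, 0, 0, 0, 0, 1]

```text
time: 9.72
tool_pos: [0.506, -0.0464, 0.1395]
tool_rot: [-1.571, 0.0, -1.247]
contact_force: [0.6, -3.2, 2.2]
opening: 0.0008
```

```bash
python3 st.py .5045 -.0390 .121
```

```text
9.725 [ 0.506  -0.0464  0.1395] [-89.9915   0.0016 -71.4541] 0.0008096530968642703 [ 0.5679 -3.176   2.2261] [-0.2424  0.4152  1.7105  0.0001  1.0158 -0.5662]
tool shift [-0.0075  0.0185  0.0009]
turn [-0.0085  0.1459 -0.0016]
```

Forces stay low, so the teeth aren't catching.

Call:
apply_moves:
  plan:
    - [-0.002, 0.004, 0, 0, 0, 0, 1]
    - [-0.004, 0.008, 0, 0, 0, 0, 1]
    - [-0.006, 0.012, 0, 0, 0, 0, 1]
    - [-0.007, 0.016, 0, 0, 0, 0, 1]
    - [-0.008, 0.02, 0, 0, 0, 0, 1]

```text
time: 10.35
tool_pos: [0.5035, -0.0388, 0.1195]
tool_rot: [-1.571, 0.0, -1.247]
contact_force: [1.9, -2.8, 2.1]
opening: 0.0001
```

Call:
apply_moves:
  plan:
    - [-0.001, 0.003, 0, 0, 0, 0, 1]
    - [-0.002, 0.006, 0, 0, 0, 0, 1]
    - [-0.003, 0.009, 0, 0, 0, 0, 1]
    - [-0.003, 0.012, 0, 0, 0, 0, 1]
    - [-0.004, 0.015, 0, 0, 0, 0, 1]

```text
time: 10.98
tool_pos: [0.5022, -0.0351, 0.1045]
tool_rot: [-1.571, -0.0, -1.247]
contact_force: [0.5, -2.0, 2.3]
opening: -0.0
```

Call:
apply_moves:
  plan:
    - [0, 0.001, 0, 0, 0, 0, 1]
    - [0, 0.002, 0, 0, 0, 0, 1]
    - [0, 0.003, 0, 0, 0, 0, 1]
    - [0, 0.004, 0, 0, 0, 0, 1]
    - [0, 0.004, 0, 0, 0, 0, 1]

```text
time: 11.6
tool_pos: [0.502, -0.035, 0.1006]
tool_rot: [-1.571, 0.0, -1.247]
contact_force: [0.6, 1.3, 1.0]
opening: 0.0003
```

Call:
apply_moves:
  plan:
    - [0, 0.001, 0, 0, 0, 0, 1]
    - [0, 0.001, 0, 0, 0, 0, 1]
    - [0, 0.002, 0, 0, 0, 0, 1]
    - [0, 0.002, 0, 0, 0, 0, 1]
    - [0, 0.002, 0, 0, 0, 0, 1]

```text
time: 12.22
tool_pos: [0.5021, -0.035, 0.1002]
tool_rot: [-1.57, -0.0, -1.247]
contact_force: [-5.3, 3.3, 16.7]
opening: 0.0002
```

Call:
apply_moves:
  plan:
    - [0, 0.0005, 0, 0, 0, 0, 1]
    - [0, 0.001, 0, 0, 0, 0, 1]
    - [0, 0.001, 0, 0, 0, 0, 1]
    - [0, 0.001, 0, 0, 0, 0, 1]
    - [0, 0.001, 0, 0, 0, 0, 1]

```text
time: 12.85
tool_pos: [0.5021, -0.035, 0.1001]
tool_rot: [-1.57, -0.001, -1.247]
contact_force: [-7.5, 2.7, 24.6]
opening: 0.0005
```

The foot is firmly on the wood: force rises to 25 N with no further travel, and tip height 0.089 m matches a level arm. Now I'll lift straight off and check.

Call:
apply_moves:
  plan:
    - [0, 0, 0, 0, 0, 0, 1]
    - [0, -0.005, 0, 0, 0, 0, 1]
    - [0, -0.03, 0, 0, 0, 0, 1]
    - [0, -0.08, 0, 0, 0, 0, 1]
    - [0, -0.14, 0, 0, 0, 0, 1]

```text
time: 13.48
tool_pos: [0.5014, -0.0352, 0.238]
tool_rot: [-1.574, 0.001, -1.247]
contact_force: [0.6, -0.3, -0.5]
opening: 0.0003
```

Call:
apply_moves:
  plan:
    - [-0.03, -0.02, -0.04, 0, 0, 0, 1]
    - [-0.06, -0.03, -0.08, 0, 0, 0, 1]
    - [-0.1, -0.03, -0.12, 0, 0, 0, 1]
    - [-0.14, -0.03, -0.14, 0, 0, 0, 1]
    - [-0.18, -0.03, -0.14, 0, 0, 0, 1]

```text
time: 14.1
tool_pos: [0.3105, 0.0913, 0.2677]
tool_rot: [-1.571, -0.0, -1.249]
contact_force: [0.8, -1.1, 0.9]
opening: 0.0006
```

```bash
python3 st.py;  python3 - <<'E'
from cell import cams;import cv2,numpy as np
s=cams.read_camera("side")[190:330,240:390];t=cams.read_camera("top")[175:290,240:390]
f=lambda a:cv2.resize(a,(600,int(600*a.shape[0]/a.shape[1])),interpolation=cv2.INTER_CUBIC)
im=np.vstack([f(s),f(t)]);cv2.imwrite("pics/e.png",cv2.resize(im,(int(600*590/im.shape[0]),590)))
cv2.imwrite("pics/es.png",f(s));cv2.imwrite("pics/et.png",f(t))
E
```

```text
14.1 [0.3105 0.0913 0.2677] [-89.9898  -0.02   -71.5507] 0.000604705015876157 [ 0.8272 -1.1274  0.898 ] [ 0.0481 -0.0712  1.9318 -0.0003  1.2807 -0.2738]
```

View pics/es.png

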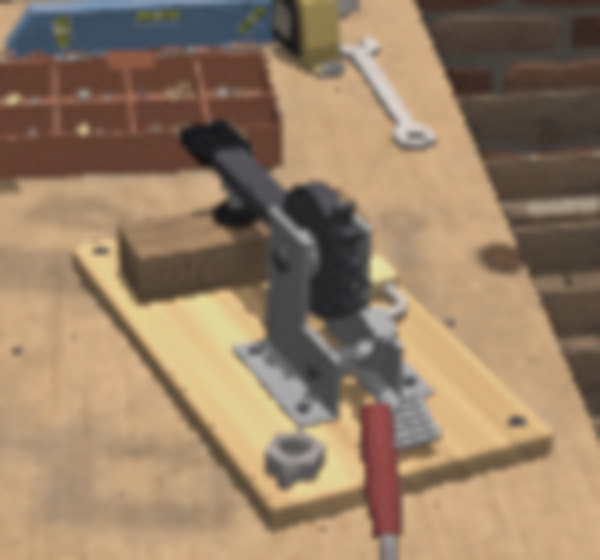

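View pics/et.png

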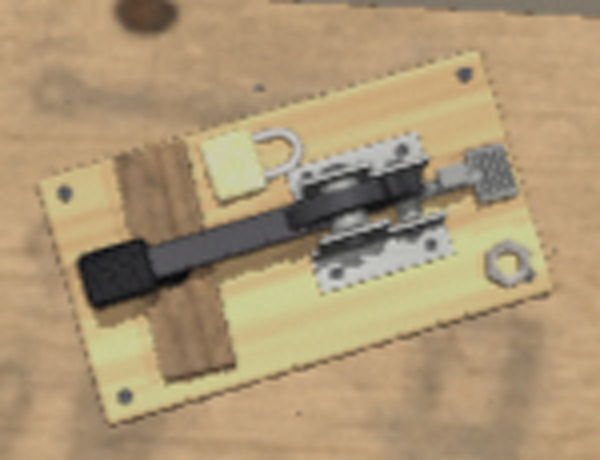

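The arm is level with its foot on the wood at (235,213) in the side crop, and the pawl tab is still down. The wood corner at (115,155) in the top crop matches its earlier place (116,156), and the padlock and nut are unmoved. Handing in.

```bash
python3 -c "
from cell import robot
print(robot.hand_in())"
```

```text
the job is handed in; nothing more can be done
None
```

The hold-down is set and the job is handed in at about 14 s of the 48 s allowed; the hand-in reports no verdict. With the gripper shut, I pressed the thumb tab down about 18 mm. I then pushed the end plate down along its arc until the foot met the wood, lifted straight off and moved clear.

**Pawl:** the tab stayed down in every later picture, and nothing caught as the arm went down (5 N or less on the way). I judged its angle from the tab's travel, about 0.33 rad, because the joint angles can't be read directly.

**Arm and foot:** it stopped firmly at tip height 0.089 m, the level value, with the push reaching 25 N. The last pictures show the arm level with its foot on the wood. I could not measure the foot's force on the wood after letting go.

**Other things:** in the pictures the wood is within about 1 mm of where it lay. The padlock, nut and spanner look unmoved. The G-clamp was outside the last pictures, but the robot never went near it.

**Oddities:** one sideways reading of about 5 N came up while pressing the tab, probably from the tilting tab face. The board measured about 286 x 158 mm against the stated 290 x 160 mm, close enough for this job.

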